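# Unload the balance: stacked check weights back into their cases

### The arm

A 6-joint arm with a two-finger parallel gripper is mounted at the origin on the work surface. World frame = base frame: x ahead of the robot, y to its left, z up, the work surface at z = 0. Lengths are in m, angles in degrees, forces in N, time in s.
With the tool pointing down it reaches from about 0.275 to 0.825 m from the base axis. Payload 5.2 kg.
Tool frame: the origin (TCP) lies between the finger pads; the fingertips stand 19 mm ahead of it and the grasp point (between the pads) is the TCP; z points along the fingers, y is the line along which they close (so a half turn about z gives the same grasp; the last joint's range is limited). The gripper opens to 93 mm and grips with 3 to 60 N. Pads are 15 mm wide; open, the fingers measure 128 mm over their backs; the gripper's body (75 mm by 188 mm) begins 65 mm behind the grasp point.
Start: joints at [59.141, 14.817, 87.949, -0, 77.235, -11.62], TCP at [0.181, 0.519, 0.238] pointing down, gripper open.
Joint ranges: [-179.93, 179.93], [-52.35, 119.4], [10.71, 147.94], [-69.91, 249.91], [12.55, 155.21], [-178.61, 178.61]. Speed limits (degrees/s): [147.25, 147.25, 180, 180, 180, 180].

### API

Orientations are given as [roll, pitch, yaw] about the fixed x, y, z axes, in that order (R = Rz(yaw) Ry(pitch) Rx(roll)).
In Python, from cell import env gives the robot as it stands.
- The arm moves only by the tool apply_moves, never from a script. Its argument "plan" is a list of rows, each an object of numbers: "tx", "ty", "tz": the shift along the tool's x, y, z in mm; "ax", "ay", "az": the turn, a rotation vector about the tool's x, y, z in degrees; "fingers": the opening, from 0 (shut) to 1 (fully open). A call has 1 to 12 rows; each row is the pose to reach, as a shift and turn from the pose commanded when the call began, along the tool's axes at that moment; what a row does not reach only later rows make up. A row lasts 1/10 s, in which the tool goes at most 50 mm and 8.59 degrees, less where a joint would pass 70% of its speed; a pose out of reach is approached as far as the arm can. A call with a gripper value outside its range is refused whole. The fingers move at their own pace and stop on an object; "grip_force" is the grip in N (left out, the last holds). Time passes only in rows, so rows that repeat a pose let the fingers close. It gives the time, the measured TCP pose, the force and the opening at its end, in the units of the state.
- env.observe(): the state, without advancing time (a new reading comes with each control period).
- env.get_image(name): name is "scene" or "top"; returns a dict with "image" (384x512x3 uint8, red, green, blue), "fx", "fy", "cx", "cy" (pixels), "rvec" (rotation vector, rad) and "tvec" (3), from world to camera coordinates, as OpenCV has them. Camera axes: x right, y down, z forward; pixel columns grow to the right and rows downward; lengths in m; the calibration is good to about 2 mm. A picture is of the moment at which its call begins. There is no depth.
- env.sign_off(): hands the job in, once; it reports no verdict.
The state is a dict: "clock": time; "joints": joint angles; "joint_velocities": joint speeds; "joint_torque": joint torques, N m; "tool_pos": TCP position; "eef_rot": TCP orientation; "wrist_force": force on the tool from outside, world axes, zero at the start; "ft_torque": the same for the moment, N m; "grip_width": finger opening in m.
Only numpy, scipy, OpenCV 4.12 (cv2) and the standard library are available. Lean on these libraries where they do the work, as an engineer would, in place of code of your own. Each camera call takes 0.05 s, during which the arm holds its last target. There are 200 camera calls.

### The job

The balance check is finished: unload the balance by taking the stack of four steel weights apart from the top down, one weight at a time, and put each weight back into the round well of its own case, the one whose well is just a little wider than the weight. Set each one down gently, upright and fully down in its well, never dropping it or tipping it over, and leave the amber bottle and the vial rack where they stand.

Things in the scene. Friction and masses are not known exactly. Their poses are not given: they have to be found in the camera images.
- w50_mid (a point): The smallest of four stainless-steel check weights, a plain upright cylinder 22 mm in diameter and 17 mm tall (50 g), at the top of the stack at the start; this point is its centre, half-way up. z is its axis, up. Stands loose on the next larger weight, centred within about 2 mm a side.
- w100_mid (a point): The second smallest of four stainless-steel check weights, a plain upright cylinder 32 mm in diameter and 16 mm tall (100 g), second from the top of the stack at the start; this point is its centre, half-way up. z is its axis, up. Stands loose on the next larger weight, centred within about 2 mm a side.
- w200_mid (a point): The second largest of four stainless-steel check weights, a plain upright cylinder 44 mm in diameter and 16.5 mm tall (200 g), third from the top of the stack at the start; this point is its centre, half-way up. z is its axis, up. Stands loose on the next larger weight, centred within about 2 mm a side.
- w500_mid (a point): The largest of four stainless-steel check weights, a plain upright cylinder 60 mm in diameter and 22.5 mm tall (500 g), at the bottom of the stack, directly on the balance pan at the start; this point is its centre, half-way up. z is its axis, up. The pan is a flat steel disc 120 mm across, top 50 mm above the bench, on a white balance 150 mm wide and 215 mm long; nothing beside the pan is higher than it.
- case50_well (a point): Round well of the smallest of four open wooden weight cases, the own place of the 22 mm weight: 32 mm across and 5 mm deep in the dark lining of a 54 mm square base; the point is the centre of its floor, 8 mm above the bench (rim 13 mm). z up; x points to the lid, folded flat open beside the base (54 mm square, 9 mm thick, no well). Fixed.
- case100_well (a point): Round well of the second smallest of four open wooden weight cases, the own place of the 32 mm weight: 42 mm across and 5 mm deep in the dark lining of a 62 mm square base; the point is the centre of its floor, 8 mm above the bench (rim 13 mm). z up; x points to the lid, folded flat open beside the base (62 mm square, 9 mm thick, no well). Fixed.
- case200_well (a point): Round well of the second largest of four open wooden weight cases, the own place of the 44 mm weight: 54 mm across and 5 mm deep in the dark lining of a 74 mm square base; the point is the centre of its floor, 8 mm above the bench (rim 13 mm). z up; x points to the lid, folded flat open beside the base (74 mm square, 9 mm thick, no well). Fixed.
- case500_well (a point): Round well of the largest of four open wooden weight cases, the own place of the 60 mm weight: 70 mm across and 5 mm deep in the dark lining of a 90 mm square base; the point is the centre of its floor, 8 mm above the bench (rim 13 mm). z up; x points to the lid, folded flat open beside the base (90 mm square, 9 mm thick, no well). Fixed.
- bottle_mid (a point): Bystander: closed amber glass bottle, 72 mm in diameter, 150 mm tall; the point is its centre, half-way up. Not to be moved.
- vialrack_mid (a point): Bystander: white rack full of small capped vials, 75 x 150 mm, 38 mm tall; the point is its centre, half-way up. Not to be moved.
Mind the look-alikes: they are no part of the job. Leave any turquoise look-alike of the part that bears w200_mid alone.

How it is judged:
By the outcome, as a careful person would: the job done as asked, in the order asked, and still so for the second after the job is handed in, with the robot touching nothing.
It also fails if it takes over 106 s, if anything falls off the work surface, if the arm or the gripper's body presses on something with over 40 N, if the wrist force passes 120 N, or if a joint passes its speed limit or range.

## Working session

There is one attempt and no reset: what is moved stays moved. The work goes in short steps, Python scripts to look and compute and a tool call to move; the robot and the scene stay as the last step left them, time stands still between calls to the robot, and variables do not carry over. Pictures are saved under pics/ and viewed, on a budget of 14 in all, crops included, one or two more only if the job needs it, and the job is handed in when it is done.

Besides the shell and the picture viewer there is one more tool, called after "Request:" as name(argument=value, ...), one argument or row to a line, values as JSON. apply_moves: Moves the arm, as the interface text tells. Its arguments: {"type":"object","properties":{"plan":{"type":"array"},"grip_force":{"type":"number"}},"required":["plan"]}

```bash
ls; mkdir -p pics; python3 - <<'E'
from cell import env
import cv2
print(env.observe())
for n in("scene","top"):
    d=env.get_image(n); cv2.imwrite(f"pics/{n}0.png",d["image"][:,:,::-1])
    print({k:v for k,v in d.items() if k!="image"})
E
```

```text
pics
{'clock': 0.0, 'joints': array([ 5.91394976e+01,  1.48577218e+01,  8.80091561e+01,  5.29865852e-06,
        7.72340665e+01, -1.16186332e+01]), 'joint_velocities': array([ 0.12055344,  0.07009224,  0.04153202, -0.12633938,  0.0530895 ,
        0.0058951 ]), 'joint_torque': array([ 1.96729884e-04, -4.37304640e+01, -2.84006542e+01,  7.21918722e-02,
        4.09578101e-02, -1.27696317e-04]), 'tool_pos': array([0.18096577, 0.51885103, 0.23684557]), 'eef_rot': array([-1.79901125e+02, -2.03349050e-02,  1.60758112e+02]), 'wrist_force': array([-0.32319273,  0.49112306,  0.35266823]), 'ft_torque': array([ 0.0485481 , -0.01405811, -0.00494017]), 'grip_width': 0.09328155650938075}
{'fx': 384.75093954189884, 'fy': 384.75093954189884, 'cx': 254.1029468342412, 'cy': 199.1577923337776, 'rvec': array([ 0.58159121,  2.59612232, -1.24361628]), 'tvec': array([ 0.51171188, -0.12518779,  1.41224563])}
{'fx': 412.333836740474, 'fy': 412.333836740474, 'cx': 253.9853027574278, 'cy': 190.16459478862816, 'rvec': array([ 2.18493106, -2.17677529,  0.12734814]), 'tvec': array([0.08422528, 0.61464537, 1.26319829])}
```

View pics/scene0.png

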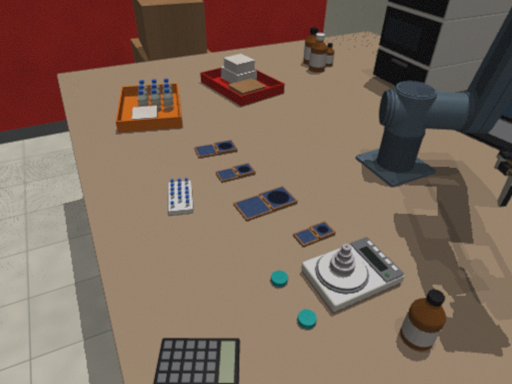

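View pics/top0.png

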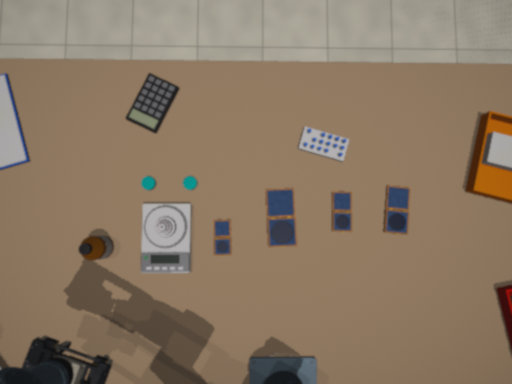

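The top view shows the stack on the balance at (166,227). The four wells are near (222,246), (282,232), (342,222) and (397,222). Candidates that could be confused: turquoise discs at (149,183) and (190,183), which are look-alikes to leave alone, and the four cases, which I'll tell apart by base width. The bottle is at (100,245) and the rack at (325,143).

```bash
cat > h.py <<'E'
import numpy as np, cv2
from cell import env
def cam(n):
    d=env.get_image(n); K=np.array([[d["fx"],0,d["cx"]],[0,d["fy"],d["cy"]],[0,0,1]])
    return d["image"],K,cv2.Rodrigues(d["rvec"])[0],d["tvec"]
def back(c,u,v,z):
    _,K,R,t=c; r=R.T@np.linalg.inv(K)@[u,v,1]; o=-R.T@t
    return o+r*(z-o[2])/r[2]
def proj(c,p):
    _,K,R,t=c; q=K@(R@np.asarray(p,float)+t); return q[:2]/q[2]
def crop(c,u0,v0,u1,v1,s,name):
    cv2.imwrite(f"pics/{name}.png",cv2.resize(c[0][v0:v1,u0:u1,::-1],None,fx=s,fy=s,interpolation=cv2.INTER_CUBIC))
def axes():
    from scipy.spatial.transform import Rotation as Ro
    s=env.observe(); return s,Ro.from_euler("xyz",s["eef_rot"],degrees=True).as_matrix()
def togo(*p):   # shift in tool axes, mm, from measured pose to p (m)
    s,R=axes(); print("shift mm",np.round(R.T@(np.array(p)-s["tool_pos"])*1e3,1),"t",s["clock"],"rot",np.round(s["eef_rot"],2),"F",np.round(s["wrist_force"],2),"w",s["grip_width"])
E
python3 - <<'E'
from h import *
c=cam("top"); crop(c,140,180,190,250,8,"stack"); 
crop(c,210,180,412,262,3.9,"cases")
g=c[0].astype(int)
for n,(u,v) in dict(c50=(222,246),c500=(282,232),c100=(342,222),c200=(397,222)).items():
    print(n,back(c,u,v,.013)[:2], [tuple(g[v,x]) for x in range(u-18,u+19,4)])
print(back(c,166,227,.12))
E
```

```text
c50 [0.44000001 0.18575656] [(np.int64(148), np.int64(124), np.int64(98)), (np.int64(147), np.int64(124), np.int64(98)), (np.int64(145), np.int64(120), np.int64(96)), (np.int64(64), np.int64(69), np.int64(92)), (np.int64(53), np.int64(56), np.int64(69)), (np.int64(54), np.int64(56), np.int64(70)), (np.int64(57), np.int64(64), np.int64(86)), (np.int64(143), np.int64(118), np.int64(94)), (np.int64(148), np.int64(124), np.int64(99)), (np.int64(148), np.int64(124), np.int64(100))]
c500 [ 0.48406113 -0.00230981] [(np.int64(148), np.int64(124), np.int64(99)), (np.int64(109), np.int64(83), np.int64(67)), (np.int64(54), np.int64(57), np.int64(72)), (np.int64(55), np.int64(59), np.int64(72)), (np.int64(56), np.int64(59), np.int64(73)), (np.int64(56), np.int64(58), np.int64(72)), (np.int64(55), np.int64(58), np.int64(71)), (np.int64(48), np.int64(55), np.int64(72)), (np.int64(144), np.int64(112), np.int64(83)), (np.int64(148), np.int64(124), np.int64(99))]
c100 [ 0.516039   -0.19247367] [(np.int64(148), np.int64(124), np.int64(99)), (np.int64(147), np.int64(123), np.int64(99)), (np.int64(107),
[... 158 characters left out ...]
)), (np.int64(41), np.int64(51), np.int64(69)), (np.int64(143), np.int64(113), np.int64(85)), (np.int64(147), np.int64(124), np.int64(98)), (np.int64(147), np.int64(123), np.int64(98))]
c200 [ 0.51659523 -0.36764492] [(np.int64(147), np.int64(123), np.int64(98)), (np.int64(109), np.int64(90), np.int64(71)), (np.int64(75), np.int64(70), np.int64(85)), (np.int64(38), np.int64(43), np.int64(57)), (np.int64(39), np.int64(43), np.int64(56)), (np.int64(38), np.int64(42), np.int64(56)), (np.int64(37), np.int64(41), np.int64(55)), (np.int64(113), np.int64(87), np.int64(81)), (np.int64(146), np.int64(122), np.int64(98)), (np.int64(146), np.int64(122), np.int64(97))]
[0.49786962 0.34100281 0.12      ]
```

View pics/stack.png

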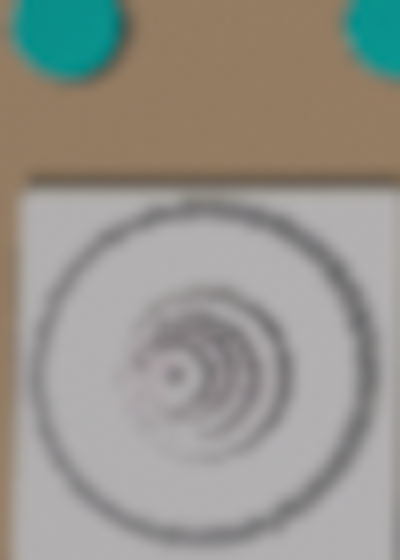

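View pics/cases.png

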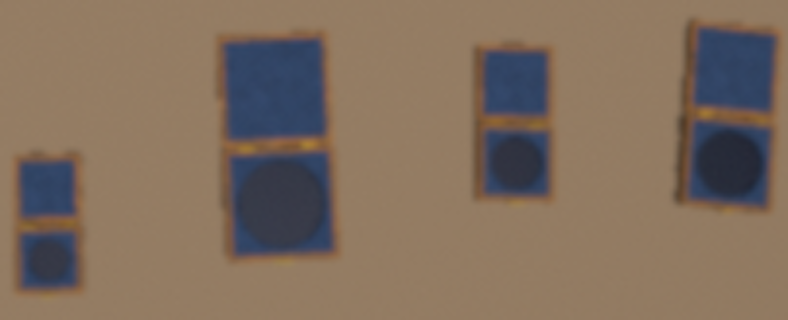

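```bash
python3 - <<'E'
from h import *
c=cam("top"); s=cam("scene")
up=8
def blob(img,u,v,r,col):
    im=cv2.resize(img[v-r:v+r+1,u-r:u+r+1],None,fx=up,fy=up,interpolation=cv2.INTER_LINEAR).astype(int)
    br=im[...,2]-im[...,0]; m=((im.sum(2)<215)&(br<27)&(br>5)).astype(np.uint8)
    m=cv2.morphologyEx(m,cv2.MORPH_OPEN,np.ones((17,17),np.uint8))
    n,l,st,ce=cv2.connectedComponentsWithStats(m); i=1+np.argmax(st[1:,4])
    x,y=ce[i]; return u-r+(x+.5)/up-.5, v-r+(y+.5)/up-.5, np.array(st[i,2:])/up
for n,(u,v,r) in dict(c50=(222,246,8),c500=(282,232,15),c100=(342,222,10),c200=(397,222,13)).items():
    x,y,st=blob(c[0],u,v,r,0); p=back(c,x,y,.0105); print(n,round(x,2),round(y,2),st,np.round(p[:2],4),"scene px",np.round(proj(s,p),1))
for z,(u,v) in ((.122,(161.9,226.4)),(.05,(165.6,226.3))):
    p=back(c,u,v,z); print(np.round(p,4),np.round(proj(s,p),1))
crop(s,300,225,400,300,8,"scst"); crop(s,190,130,340,250,5,"sccs")
E
```

```text
c50 222.09 246.17 [  9.      9.    530.625] [0.4394 0.1856] scene px [321.2 228.7]
c500 281.78 231.81 [  21.375   21.25  2833.25 ] [ 0.4847 -0.0018] scene px [277.1 196.6]
c100 341.75 221.3 [ 12.5    12.125 927.25 ] [ 0.5183 -0.1923] scene px [243.2 168.7]
c200 396.56 221.49 [  15.75   15.75 1542.25] [ 0.5183 -0.3672] scene px [224.5 145.5]
[0.4995 0.3524 0.122 ] [344.6 245.1]
[0.5005 0.3557 0.05  ] [340.4 266.5]
```

View pics/scst.png

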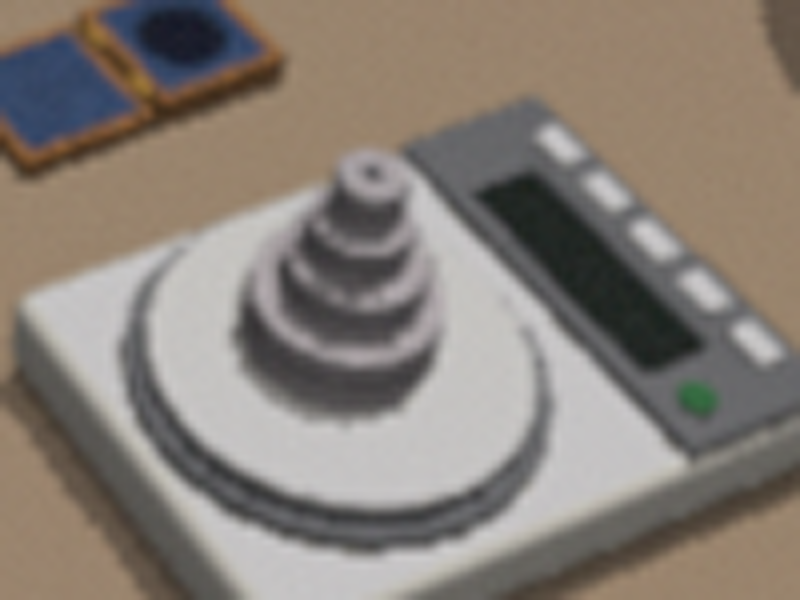

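View pics/sccs.png

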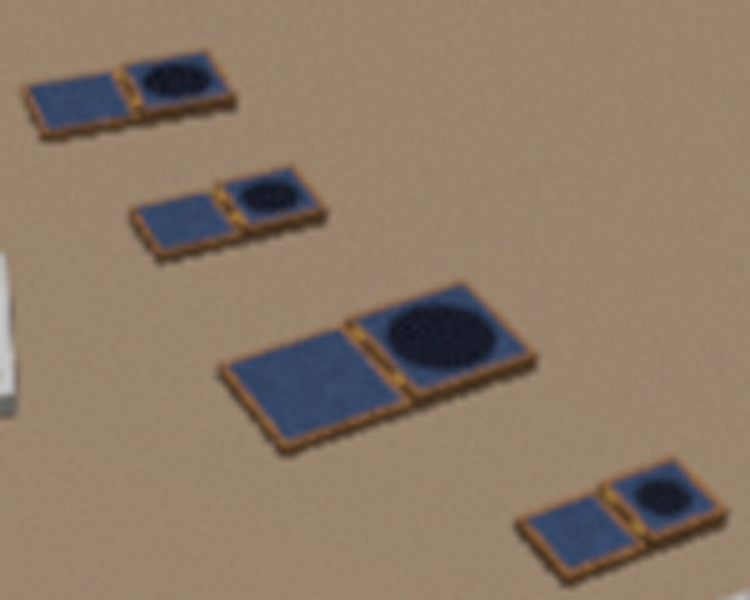

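```bash
python3 - <<'E'
from h import *
from scipy.optimize import least_squares
c=cam("top"); s=cam("scene")
D=dict(c50=(.0105,222.2,246.2,322.3,229.0),c500=(.0105,282.0,231.85,277.9,196.9),c100=(.0105,341.8,221.35,243.5,168.5),c200=(.0105,396.8,221.45,224.9,145.5),
w50=(.122,161.4,226.4,346.1,246.1),pan=(.05,165.1,226.1,0,0))
for k,(z,a,b,e,f) in D.items():
    if not e: print(k,back(c,a,b,z)); continue
    r=least_squares(lambda q:np.r_[proj(c,[*q,z])-[a,b],proj(s,[*q,z])-[e,f]],[.5,0])
    print(k,"both",np.round(r.x,4),"top",np.round(back(c,a,b,z)[:2],4),"scene",np.round(back(s,e,f,z)[:2],4),"res",np.round(r.fun,2))
togo(.5,.353,.22)
E
```

```text
c50 both [0.4381 0.1866] top [0.4393 0.1853] scene [0.4372 0.1879] res [-0.43  0.39 -0.51 -0.2 ]
c500 both [ 0.4836 -0.0014] top [ 0.4845 -0.0025] scene [0.4831 0.0006] res [-0.37  0.29 -0.42 -0.31]
c100 both [ 0.5176 -0.1925] top [ 0.5181 -0.1925] scene [ 0.5167 -0.1933] res [ 0.02  0.16 -0.15  0.17]
c200 both [ 0.5177 -0.3676] top [ 0.5184 -0.368 ] scene [ 0.5168 -0.3667] res [-0.12  0.23 -0.3  -0.06]
w50 both [0.4986 0.3553] top [0.4995 0.3538] scene [0.4981 0.3565] res [-0.54  0.33 -0.45 -0.27]
pan [0.50110789 0.35723497 0.05      ]
shift mm [-355.8  -51.9   17.4] t 0.35 rot [-179.98   -0.    160.76] F [0.1  0.71 1.02] w 0.09316891592743391
```

Request:
apply_moves(
  plan=[
    {"tx":-30,"ty":-4,"tz":0},
    {"tx":-70,"ty":-10,"tz":5},
    {"tx":-110,"ty":-16,"tz":10},
    {"tx":-150,"ty":-22,"tz":15},
    {"tx":-190,"ty":-28,"tz":20},
    {"tx":-230,"ty":-34,"tz":25},
    {"tx":-270,"ty":-40,"tz":30},
    {"tx":-310,"ty":-45,"tz":35},
    {"tx":-340,"ty":-48,"tz":40},
    {"tx":-354,"ty":-50,"tz":45},
    {"tx":-354,"ty":-50,"tz":45},
    {"tx":-354,"ty":-50,"tz":45},
  ],
  grip_force=25,
)

```text
schema error: expected keys tx, ty, tz, ax, ay, az, fingers
```

```bash
python3 - <<'E'
from h import *
s=cam("scene"); togo(.4986,.3553,.1385)
crop(s,300,180,400,290,6,"ap1")
E
```

```text
shift mm [-353.7  -50.2   99. ] t 0.4 rot [-179.99   -0.    160.76] F [0.41 0.03 0.03] w 0.09311361023378423
```

View pics/ap1.png

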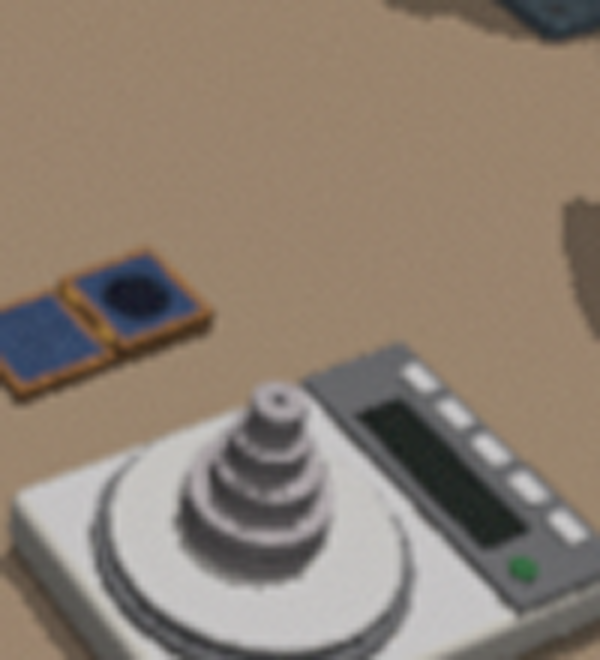

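The move was refused because every row needs all its keys, so the arm hasn't moved. The picture shows the stack untouched, with the top weight at crop (278,402). I'm resending the move with full rows.

Request:
apply_moves(
  plan=[
    {"tx":-30,"ty":-4,"tz":0,"ax":0,"ay":0,"az":0,"fingers":1},
    {"tx":-70,"ty":-10,"tz":5,"ax":0,"ay":0,"az":0,"fingers":1},
    {"tx":-115,"ty":-16,"tz":10,"ax":0,"ay":0,"az":0,"fingers":1},
    {"tx":-160,"ty":-22,"tz":15,"ax":0,"ay":0,"az":0,"fingers":1},
    {"tx":-205,"ty":-28,"tz":20,"ax":0,"ay":0,"az":0,"fingers":1},
    {"tx":-250,"ty":-34,"tz":25,"ax":0,"ay":0,"az":0,"fingers":1},
    {"tx":-290,"ty":-40,"tz":30,"ax":0,"ay":0,"az":0,"fingers":1},
    {"tx":-325,"ty":-46,"tz":40,"ax":0,"ay":0,"az":0,"fingers":1},
    {"tx":-354,"ty":-50,"tz":45,"ax":0,"ay":0,"az":0,"fingers":1},
    {"tx":-354,"ty":-50,"tz":45,"ax":0,"ay":0,"az":0,"fingers":1},
    {"tx":-354,"ty":-50,"tz":45,"ax":0,"ay":0,"az":0,"fingers":1},
  ],
  grip_force=25,
)

```text
clock: 1.5
tool_pos: [0.4991, 0.355, 0.1922]
eef_rot: [-180.0, -0.1, 160.7]
wrist_force: [-0.7, 0.1, 0.1]
grip_width: 0.0927
```

```bash
python3 - <<'E'
from h import *
s=cam("scene"); togo(.4986,.3553,.1315)
crop(s,300,160,400,280,5,"ap2")
E
```

```text
shift mm [-0.3 -0.2 61.1] t 1.55 rot [-1.7999e+02 -5.0000e-02  1.6074e+02] F [-0.43 -1.1  -0.33] w 0.09278668912622232
```

View pics/ap2.png

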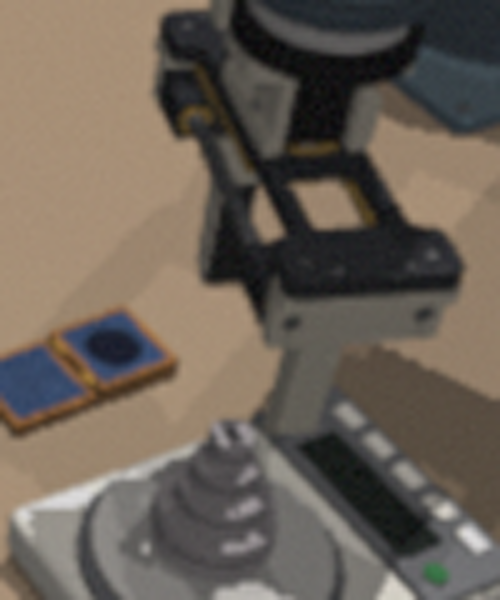

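The fingers straddle the stack, with the w50 top at crop (230,432). Descending and gripping.

Request:
apply_moves(
  plan=[
    {"tx":0,"ty":0,"tz":15,"ax":0,"ay":0,"az":0,"fingers":1},
    {"tx":0,"ty":0,"tz":32,"ax":0,"ay":0,"az":0,"fingers":0.8},
    {"tx":0,"ty":0,"tz":48,"ax":0,"ay":0,"az":0,"fingers":0.6},
    {"tx":0,"ty":0,"tz":57,"ax":0,"ay":0,"az":0,"fingers":0.5},
    {"tx":0,"ty":0,"tz":61,"ax":0,"ay":0,"az":0,"fingers":0.4},
    {"tx":0,"ty":0,"tz":61,"ax":0,"ay":0,"az":0,"fingers":0.35},
    {"tx":0,"ty":0,"tz":61,"ax":0,"ay":0,"az":0,"fingers":0.3},
    {"tx":0,"ty":0,"tz":61,"ax":0,"ay":0,"az":0,"fingers":0.2},
    {"tx":0,"ty":0,"tz":61,"ax":0,"ay":0,"az":0,"fingers":0.1},
    {"tx":0,"ty":0,"tz":61,"ax":0,"ay":0,"az":0,"fingers":0},
    {"tx":0,"ty":0,"tz":61,"ax":0,"ay":0,"az":0,"fingers":0},
    {"tx":0,"ty":0,"tz":61,"ax":0,"ay":0,"az":0,"fingers":0},
  ],
  grip_force=25,
)

```text
clock: 2.75
tool_pos: [0.4992, 0.3555, 0.132]
eef_rot: [180.0, 0.0, 160.8]
wrist_force: [-0.3, -0.1, 1.5]
grip_width: 0.0211
```

```bash
python3 - <<'E'
from h import *
togo(.4381,.1866,.0345)
E
```

```text
shift mm [   2.  -179.6   97.4] t 2.75 rot [1.7997e+02 2.0000e-02 1.6075e+02] F [-0.34 -0.06  1.45] w 0.021134080857819138
```

Request:
apply_moves(
  plan=[
    {"tx":0,"ty":0,"tz":-8,"ax":0,"ay":0,"az":0,"fingers":0},
    {"tx":0,"ty":0,"tz":-25,"ax":0,"ay":0,"az":0,"fingers":0},
    {"tx":0,"ty":-10,"tz":-35,"ax":0,"ay":0,"az":0,"fingers":0},
    {"tx":0,"ty":-30,"tz":-35,"ax":0,"ay":0,"az":0,"fingers":0},
    {"tx":0,"ty":-58,"tz":-35,"ax":0,"ay":0,"az":0,"fingers":0},
    {"tx":1,"ty":-88,"tz":-35,"ax":0,"ay":0,"az":0,"fingers":0},
    {"tx":1,"ty":-118,"tz":-30,"ax":0,"ay":0,"az":0,"fingers":0},
    {"tx":2,"ty":-145,"tz":-10,"ax":0,"ay":0,"az":0,"fingers":0},
    {"tx":2,"ty":-165,"tz":15,"ax":0,"ay":0,"az":0,"fingers":0},
    {"tx":2,"ty":-176,"tz":40,"ax":0,"ay":0,"az":0,"fingers":0},
    {"tx":2,"ty":-180,"tz":60,"ax":0,"ay":0,"az":0,"fingers":0},
    {"tx":2,"ty":-180,"tz":70,"ax":0,"ay":0,"az":0,"fingers":0},
  ],
)

```text
clock: 3.95
tool_pos: [0.4364, 0.185, 0.0606]
eef_rot: [-179.9, -0.1, 160.7]
wrist_force: [0.0, 0.1, -0.2]
grip_width: 0.0206
```

```bash
python3 - <<'E'
from h import *
s=cam("scene"); togo(.4381,.1866,.0345)
crop(s,290,190,360,270,7,"pl1")
E
```

```text
shift mm [-1.4  1.9 25.3] t 4.0 rot [-1.7991e+02 -1.6000e-01  1.6070e+02] F [-0.18  0.31 -1.11] w 0.021156995709044064
```

View pics/pl1.png

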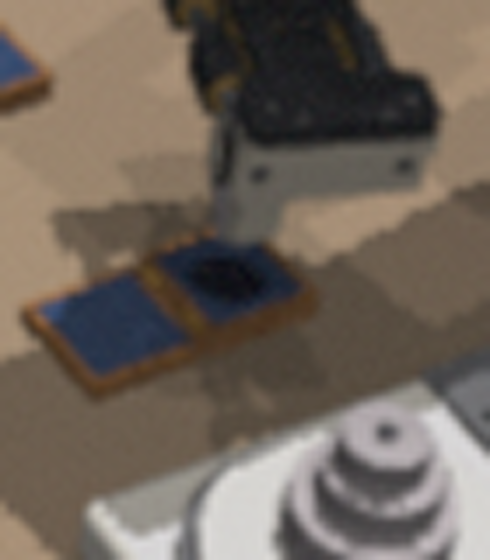

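Two views of the stack are clear in this frame: w100 is now on top at crop (385,432), and the gripper with w50 is over the small well at crop (228,275). Going down to just above the floor.

Request:
apply_moves(
  plan=[
    {"tx":0,"ty":0,"tz":8,"ax":0,"ay":0,"az":0,"fingers":0},
    {"tx":0,"ty":0,"tz":16,"ax":0,"ay":0,"az":0,"fingers":0},
    {"tx":0,"ty":0,"tz":20,"ax":0,"ay":0,"az":0,"fingers":0},
    {"tx":0,"ty":0,"tz":20,"ax":0,"ay":0,"az":0,"fingers":0},
    {"tx":0,"ty":0,"tz":20,"ax":0,"ay":0,"az":0,"fingers":0},
  ],
)

```text
clock: 4.5
tool_pos: [0.4379, 0.1864, 0.0418]
eef_rot: [180.0, 0.0, 160.8]
wrist_force: [0.6, 0.6, -0.5]
grip_width: 0.0208
```

```bash
python3 - <<'E'
from h import *
t=cam("top"); togo(.4381,.1866,.0345)
s=cam("scene"); y=np.array([.33,.944,0])
for k in(-1,1): 
  for d in (0,7.5,-7.5):
    p=np.array([.4381,.1866,.024])+k*.012*y+d/1e3*np.array([-.944,.33,0]); print(k,d,((proj(s,p)-[300,195])*10).round(), ((proj(t,p)-[205,205])*8).round())
a=cv2.resize(s[0][195:250,300:345,::-1],None,fx=10,fy=10,interpolation=cv2.INTER_CUBIC)
cv2.imwrite("pics/pl2.png",a)
E
```

```text
shift mm [0.  0.3 7.4] t 4.55 rot [1.7999e+02 3.0000e-02 1.6078e+02] F [ 1.05 -0.   -0.22] w 0.021098910179212456
-1 0 [213. 276.] [161. 344.]
-1 7.5 [238. 275.] [155. 363.]
-1 -7.5 [188. 278.] [168. 326.]
1 0 [234. 332.] [103. 324.]
1 7.5 [259. 330.] [ 96. 342.]
1 -7.5 [209. 334.] [110. 305.]
```

View pics/pl2.png

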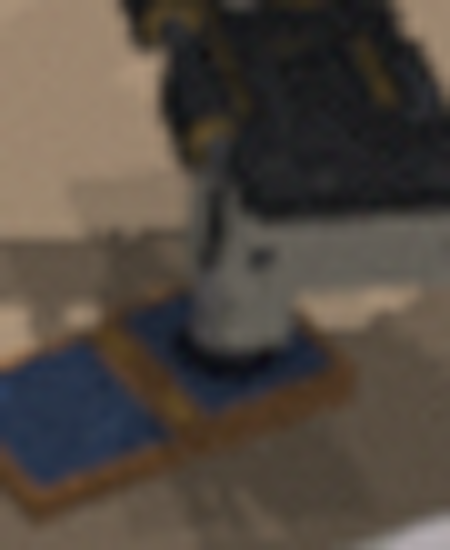

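The finger tips at crop (238,350) are centred on the dark well. Lowering the last millimetres slowly.

Request:
apply_moves(
  plan=[
    {"tx":0,"ty":0,"tz":2,"ax":0,"ay":0,"az":0,"fingers":0},
    {"tx":0,"ty":0,"tz":4,"ax":0,"ay":0,"az":0,"fingers":0},
    {"tx":0,"ty":0,"tz":5,"ax":0,"ay":0,"az":0,"fingers":0},
    {"tx":0,"ty":0,"tz":6,"ax":0,"ay":0,"az":0,"fingers":0},
    {"tx":0,"ty":0,"tz":6.5,"ax":0,"ay":0,"az":0,"fingers":0},
    {"tx":0,"ty":0,"tz":6.5,"ax":0,"ay":0,"az":0,"fingers":0},
    {"tx":0,"ty":0,"tz":6.5,"ax":0,"ay":0,"az":0,"fingers":0},
  ],
)

```text
clock: 5.3
tool_pos: [0.4378, 0.1861, 0.0352]
eef_rot: [180.0, 0.0, 160.8]
wrist_force: [0.3, -0.3, 0.8]
grip_width: 0.0214
```

Request:
apply_moves(
  plan=[
    {"tx":0,"ty":0,"tz":0.5,"ax":0,"ay":0,"az":0,"fingers":0},
    {"tx":0,"ty":0,"tz":0.5,"ax":0,"ay":0,"az":0,"fingers":0},
    {"tx":0,"ty":0,"tz":0.5,"ax":0,"ay":0,"az":0,"fingers":0},
  ],
)

```text
clock: 5.6
tool_pos: [0.4379, 0.1862, 0.0349]
eef_rot: [180.0, 0.0, 160.8]
wrist_force: [-1.2, -1.2, 5.0]
grip_width: 0.0209
```

Contact at the expected height (5 N up). Releasing, then lifting.

Request:
apply_moves(
  plan=[
    {"tx":0,"ty":0,"tz":0,"ax":0,"ay":0,"az":0,"fingers":0.26},
    {"tx":0,"ty":0,"tz":0,"ax":0,"ay":0,"az":0,"fingers":0.3},
    {"tx":0,"ty":0,"tz":0,"ax":0,"ay":0,"az":0,"fingers":0.4},
    {"tx":0,"ty":0,"tz":0,"ax":0,"ay":0,"az":0,"fingers":0.5},
    {"tx":0,"ty":0,"tz":0,"ax":0,"ay":0,"az":0,"fingers":0.5},
    {"tx":0,"ty":0,"tz":-10,"ax":0,"ay":0,"az":0,"fingers":0.5},
    {"tx":0,"ty":0,"tz":-40,"ax":0,"ay":0,"az":0,"fingers":0.6},
    {"tx":0,"ty":0,"tz":-80,"ax":0,"ay":0,"az":0,"fingers":0.8},
    {"tx":0,"ty":0,"tz":-120,"ax":0,"ay":0,"az":0,"fingers":0.8},
    {"tx":0,"ty":0,"tz":-140,"ax":0,"ay":0,"az":0,"fingers":0.8},
    {"tx":0,"ty":0,"tz":-140,"ax":0,"ay":0,"az":0,"fingers":0.8},
  ],
)

```text
clock: 6.7
tool_pos: [0.4399, 0.1866, 0.1785]
eef_rot: [179.8, 0.4, 160.8]
wrist_force: [-0.7, -0.6, 0.1]
grip_width: 0.0738
```

```bash
python3 - <<'E'
from h import *
s=cam("scene"); t=cam("top")
a=cv2.resize(s[0][205:290,300:385,::-1],None,fx=7,fy=7,interpolation=cv2.INTER_CUBIC)
cv2.imwrite("pics/st2.png",a); togo(.499,.3555,.1155)
print(((proj(s,[.4981,.3555,.105])-[300,205])*7).round(1))
E
```

```text
shift mm [ -2.1 180.1  59.4] t 6.8 rot [1.7998e+02 4.0000e-02 1.6076e+02] F [-0.52 -0.21 -0.67] w 0.07408787468382437
[312.9 320.6]
```

View pics/st2.png

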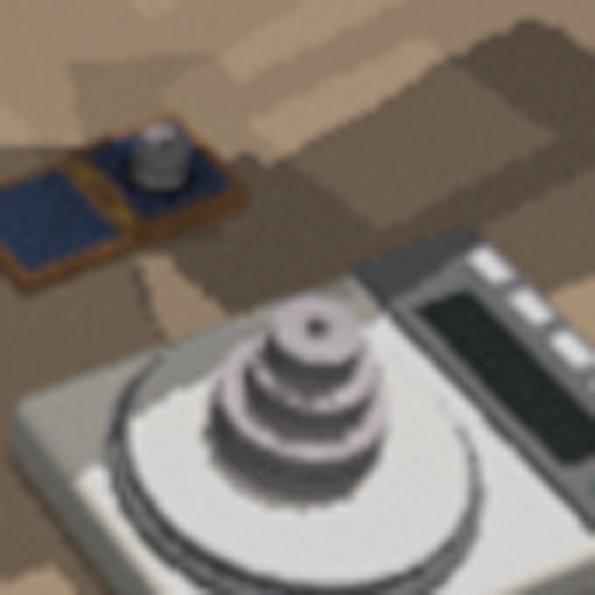

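w50 stands upright in its well at crop (160,158), and w100 is on top of the stack at (317,327).

```bash
python3 - <<'E'
from h import *
s=cam("scene")
p=back(s,300+317.5/7-.5,205+327.5/7-.5,.105)+[.0005,-.0012,0]; print(p)
togo(p[0],p[1],.1155)
E
```

```text
[0.49922856 0.35577023 0.105     ]
shift mm [ -2.9 180.8  58.2] t 6.85 rot [-1.7996e+02 -7.0000e-02  1.6076e+02] F [-0.01 -0.28  0.13] w 0.07401169569995733
```

Request:
apply_moves(
  plan=[
    {"tx":0,"ty":25,"tz":0,"ax":0,"ay":0,"az":0,"fingers":0.8},
    {"tx":-1,"ty":65,"tz":0,"ax":0,"ay":0,"az":0,"fingers":0.8},
    {"tx":-1,"ty":110,"tz":0,"ax":0,"ay":0,"az":0,"fingers":0.8},
    {"tx":-2,"ty":150,"tz":0,"ax":0,"ay":0,"az":0,"fingers":0.8},
    {"tx":-2.4,"ty":175,"tz":0,"ax":0,"ay":0,"az":0,"fingers":0.8},
    {"tx":-2.4,"ty":180.4,"tz":5,"ax":0,"ay":0,"az":0,"fingers":0.8},
    {"tx":-2.4,"ty":180.4,"tz":15,"ax":0,"ay":0,"az":0,"fingers":0.8},
    {"tx":-2.4,"ty":180.4,"tz":30,"ax":0,"ay":0,"az":0,"fingers":0.8},
    {"tx":-2.4,"ty":180.4,"tz":45,"ax":0,"ay":0,"az":0,"fingers":0.8},
    {"tx":-2.4,"ty":180.4,"tz":55,"ax":0,"ay":0,"az":0,"fingers":0.7},
    {"tx":-2.4,"ty":180.4,"tz":59,"ax":0,"ay":0,"az":0,"fingers":0.6},
    {"tx":-2.4,"ty":180.4,"tz":59,"ax":0,"ay":0,"az":0,"fingers":0.5},
  ],
)

```text
clock: 8.05
tool_pos: [0.4989, 0.3547, 0.1148]
eef_rot: [-179.9, -0.1, 160.7]
wrist_force: [-0.2, 0.2, 0.0]
grip_width: 0.0549
```

Request:
apply_moves(
  plan=[
    {"tx":0,"ty":0,"tz":0,"ax":0,"ay":0,"az":0,"fingers":0.45},
    {"tx":0,"ty":0,"tz":0,"ax":0,"ay":0,"az":0,"fingers":0.4},
    {"tx":0,"ty":0,"tz":0,"ax":0,"ay":0,"az":0,"fingers":0.36},
    {"tx":0,"ty":0,"tz":0,"ax":0,"ay":0,"az":0,"fingers":0.32},
    {"tx":0,"ty":0,"tz":0,"ax":0,"ay":0,"az":0,"fingers":0.25},
    {"tx":0,"ty":0,"tz":0,"ax":0,"ay":0,"az":0,"fingers":0.1},
    {"tx":0,"ty":0,"tz":0,"ax":0,"ay":0,"az":0,"fingers":0},
    {"tx":0,"ty":0,"tz":0,"ax":0,"ay":0,"az":0,"fingers":0},
  ],
)

```text
clock: 8.85
tool_pos: [0.4999, 0.356, 0.1163]
eef_rot: [179.9, 0.0, 160.8]
wrist_force: [0.7, 1.8, 5.9]
grip_width: 0.031
```

```bash
python3 - <<'E'
from h import *
togo(.5176,-.1925,.0345)
E
```

```text
shift mm [-197.4 -512.2   81.4] t 8.85 rot [1.7994e+02 5.0000e-02 1.6076e+02] F [0.66 1.84 5.94] w 0.030962205484181365
```

Request:
apply_moves(
  plan=[
    {"tx":0,"ty":0,"tz":-4,"ax":0,"ay":0,"az":0,"fingers":0},
    {"tx":0,"ty":0,"tz":-15,"ax":0,"ay":0,"az":0,"fingers":0},
    {"tx":0,"ty":0,"tz":-28,"ax":0,"ay":0,"az":0,"fingers":0},
    {"tx":0,"ty":0,"tz":-35,"ax":0,"ay":0,"az":0,"fingers":0},
    {"tx":0,"ty":0,"tz":-35,"ax":0,"ay":0,"az":0,"fingers":0},
    {"tx":0,"ty":0,"tz":-35,"ax":0,"ay":0,"az":0,"fingers":0},
  ],
)

```text
clock: 9.45
tool_pos: [0.4995, 0.3557, 0.1509]
eef_rot: [180.0, 0.0, 160.8]
wrist_force: [-1.4, -0.9, -1.3]
grip_width: 0.0309
```

Request:
apply_moves(
  plan=[
    {"tx":-4,"ty":-10,"tz":0,"ax":0,"ay":0,"az":0,"fingers":0},
    {"tx":-12,"ty":-32,"tz":0,"ax":0,"ay":0,"az":0,"fingers":0},
    {"tx":-25,"ty":-65,"tz":0,"ax":0,"ay":0,"az":0,"fingers":0},
    {"tx":-39,"ty":-102,"tz":0,"ax":0,"ay":0,"az":0,"fingers":0},
    {"tx":-54,"ty":-140,"tz":0,"ax":0,"ay":0,"az":0,"fingers":0},
    {"tx":-69,"ty":-178,"tz":0,"ax":0,"ay":0,"az":0,"fingers":0},
    {"tx":-83,"ty":-216,"tz":0,"ax":0,"ay":0,"az":0,"fingers":0},
    {"tx":-98,"ty":-254,"tz":0,"ax":0,"ay":0,"az":0,"fingers":0},
    {"tx":-113,"ty":-292,"tz":0,"ax":0,"ay":0,"az":0,"fingers":0},
    {"tx":-127,"ty":-330,"tz":0,"ax":0,"ay":0,"az":0,"fingers":0},
    {"tx":-138,"ty":-358,"tz":0,"ax":0,"ay":0,"az":0,"fingers":0},
    {"tx":-147,"ty":-380,"tz":0,"ax":0,"ay":0,"az":0,"fingers":0},
  ],
)

```text
clock: 10.65
tool_pos: [0.5122, -0.0541, 0.1502]
eef_rot: [-180.0, -0.0, 160.7]
wrist_force: [-0.3, 0.5, -1.0]
grip_width: 0.0309
```

```bash
python3 - <<'E'
from h import *
togo(.5176,-.1925,.0350)
E
```

```text
shift mm [ -51.1 -128.8  115.3] t 10.65 rot [-1.7997e+02 -5.0000e-02  1.6066e+02] F [-0.31  0.52 -1.05] w 0.030878608271773415
```

Request:
apply_moves(
  plan=[
    {"tx":-12,"ty":-30,"tz":0,"ax":0,"ay":0,"az":0,"fingers":0},
    {"tx":-23,"ty":-60,"tz":5,"ax":0,"ay":0,"az":0,"fingers":0},
    {"tx":-34,"ty":-90,"tz":15,"ax":0,"ay":0,"az":0,"fingers":0},
    {"tx":-44,"ty":-114,"tz":30,"ax":0,"ay":0,"az":0,"fingers":0},
    {"tx":-50,"ty":-128,"tz":50,"ax":0,"ay":0,"az":0,"fingers":0},
    {"tx":-51,"ty":-131.5,"tz":70,"ax":0,"ay":0,"az":0,"fingers":0},
    {"tx":-51,"ty":-131.5,"tz":88,"ax":0,"ay":0,"az":0,"fingers":0},
    {"tx":-51,"ty":-131.5,"tz":100,"ax":0,"ay":0,"az":0,"fingers":0},
    {"tx":-51,"ty":-131.5,"tz":106,"ax":0,"ay":0,"az":0,"fingers":0},
    {"tx":-51,"ty":-131.5,"tz":108,"ax":0,"ay":0,"az":0,"fingers":0},
    {"tx":-51,"ty":-131.5,"tz":108,"ax":0,"ay":0,"az":0,"fingers":0},
    {"tx":-51,"ty":-131.5,"tz":108,"ax":0,"ay":0,"az":0,"fingers":0},
  ],
)

```text
clock: 11.85
tool_pos: [0.5184, -0.1926, 0.0434]
eef_rot: [-180.0, 0.1, 160.8]
wrist_force: [0.6, 0.2, -1.2]
grip_width: 0.0313
```

```bash
python3 - <<'E'
from h import *
togo(.5176,-.1925,.0350)
s=cam("scene")
cv2.imwrite("pics/pl3.png",cv2.resize(s[0][140:190,215:275,::-1],None,fx=10,fy=10,interpolation=cv2.INTER_CUBIC))
E
```

```text
shift mm [ 0.8 -0.1  8.4] t 11.85 rot [-1.7998e+02  8.0000e-02  1.6079e+02] F [ 0.56  0.15 -1.24] w 0.03130550335499608
```

View pics/pl3.png

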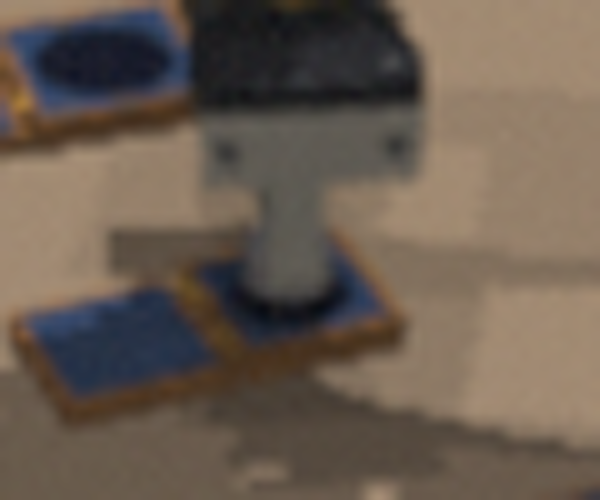

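The finger is centred over the well at crop (290,292). Lowering.

Request:
apply_moves(
  plan=[
    {"tx":0,"ty":0,"tz":2,"ax":0,"ay":0,"az":0,"fingers":0},
    {"tx":0,"ty":0,"tz":4,"ax":0,"ay":0,"az":0,"fingers":0},
    {"tx":0,"ty":0,"tz":6,"ax":0,"ay":0,"az":0,"fingers":0},
    {"tx":0,"ty":0,"tz":7,"ax":0,"ay":0,"az":0,"fingers":0},
    {"tx":0,"ty":0,"tz":7.5,"ax":0,"ay":0,"az":0,"fingers":0},
    {"tx":0,"ty":0,"tz":7.5,"ax":0,"ay":0,"az":0,"fingers":0},
    {"tx":0,"ty":0,"tz":7.5,"ax":0,"ay":0,"az":0,"fingers":0},
  ],
)

```text
clock: 12.6
tool_pos: [0.5177, -0.1924, 0.0353]
eef_rot: [180.0, -0.0, 160.8]
wrist_force: [-1.6, 1.0, 2.7]
grip_width: 0.0308
```

Request:
apply_moves(
  plan=[
    {"tx":0,"ty":0,"tz":0.5,"ax":0,"ay":0,"az":0,"fingers":0},
    {"tx":0,"ty":0,"tz":0.5,"ax":0,"ay":0,"az":0,"fingers":0},
    {"tx":0,"ty":0,"tz":0.5,"ax":0,"ay":0,"az":0,"fingers":0},
  ],
)

```text
clock: 12.9
tool_pos: [0.5177, -0.1924, 0.0352]
eef_rot: [-180.0, -0.0, 160.8]
wrist_force: [-2.4, 0.9, 7.1]
grip_width: 0.0309
```

Request:
apply_moves(
  plan=[
    {"tx":0,"ty":0,"tz":0,"ax":0,"ay":0,"az":0,"fingers":0.36},
    {"tx":0,"ty":0,"tz":0,"ax":0,"ay":0,"az":0,"fingers":0.4},
    {"tx":0,"ty":0,"tz":0,"ax":0,"ay":0,"az":0,"fingers":0.5},
    {"tx":0,"ty":0,"tz":0,"ax":0,"ay":0,"az":0,"fingers":0.6},
    {"tx":0,"ty":0,"tz":0,"ax":0,"ay":0,"az":0,"fingers":0.6},
    {"tx":0,"ty":0,"tz":-10,"ax":0,"ay":0,"az":0,"fingers":0.6},
    {"tx":0,"ty":0,"tz":-40,"ax":0,"ay":0,"az":0,"fingers":0.8},
    {"tx":0,"ty":0,"tz":-80,"ax":0,"ay":0,"az":0,"fingers":1},
    {"tx":0,"ty":0,"tz":-120,"ax":0,"ay":0,"az":0,"fingers":1},
    {"tx":0,"ty":0,"tz":-140,"ax":0,"ay":0,"az":0,"fingers":1},
    {"tx":0,"ty":0,"tz":-140,"ax":0,"ay":0,"az":0,"fingers":1},
  ],
)

```text
clock: 14.0
tool_pos: [0.5199, -0.1936, 0.1791]
eef_rot: [-179.9, 0.5, 160.8]
wrist_force: [-0.2, -0.9, -0.1]
grip_width: 0.0908
```

```bash
python3 - <<'E'
from h import *
s=cam("scene"); a=lambda u,v,w,h: cv2.resize(s[0][v:v+h,u:u+w,::-1],None,fx=7,fy=7,interpolation=cv2.INTER_CUBIC)
cv2.imwrite("pics/st3.png",np.hstack([a(318,235,60,60),a(215,135,50,60)]))
p=np.array([.4992,.3558,.089]); print(((proj(s,p)+.5-[318,235])*7).round(1)); togo(.4992,.3558,.0995)
E
```

```text
[180.9 147.8]
shift mm [199.5 511.8  75.9] t 14.05 rot [-179.94    0.24  160.77] F [-0.6   0.44 -1.06] w 0.0920024713835926
```

View pics/st3.png

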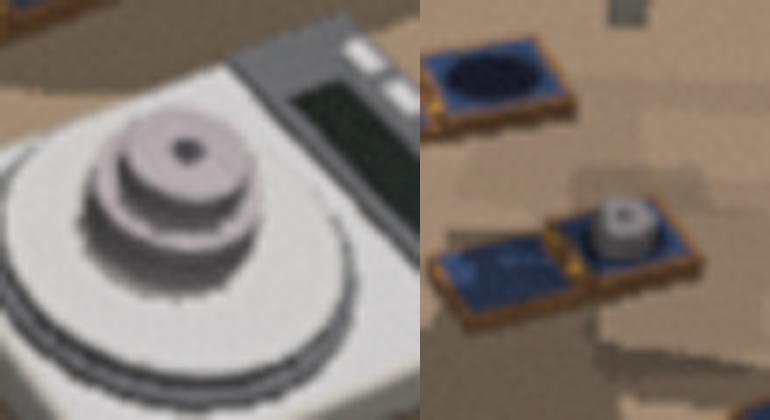

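w100 sits upright in its well, at (625,228) in the picture. The w200 top is at (189,150), about 2 mm toward −x from the prediction, so I'm correcting for that.

Request:
apply_moves(
  plan=[
    {"tx":15,"ty":40,"tz":0,"ax":0,"ay":0,"az":0,"fingers":1},
    {"tx":32,"ty":85,"tz":0,"ax":0,"ay":0,"az":0,"fingers":1},
    {"tx":50,"ty":130,"tz":0,"ax":0,"ay":0,"az":0,"fingers":1},
    {"tx":68,"ty":175,"tz":0,"ax":0,"ay":0,"az":0,"fingers":1},
    {"tx":86,"ty":220,"tz":0,"ax":0,"ay":0,"az":0,"fingers":1},
    {"tx":104,"ty":265,"tz":0,"ax":0,"ay":0,"az":0,"fingers":1},
    {"tx":122,"ty":310,"tz":0,"ax":0,"ay":0,"az":0,"fingers":1},
    {"tx":140,"ty":355,"tz":0,"ax":0,"ay":0,"az":0,"fingers":1},
    {"tx":158,"ty":400,"tz":0,"ax":0,"ay":0,"az":0,"fingers":1},
    {"tx":175,"ty":445,"tz":0,"ax":0,"ay":0,"az":0,"fingers":1},
    {"tx":190,"ty":482,"tz":0,"ax":0,"ay":0,"az":0,"fingers":1},
    {"tx":198,"ty":505,"tz":0,"ax":0,"ay":0,"az":0,"fingers":1},
  ],
)

```text
clock: 15.25
tool_pos: [0.4955, 0.3522, 0.1726]
eef_rot: [-179.9, -0.2, 160.9]
wrist_force: [0.9, 0.4, 0.5]
grip_width: 0.0929
```

Request:
apply_moves(
  plan=[
    {"tx":2.5,"ty":6.5,"tz":0,"ax":0,"ay":0,"az":0,"fingers":1},
    {"tx":2.5,"ty":6.5,"tz":15,"ax":0,"ay":0,"az":0,"fingers":1},
    {"tx":2.5,"ty":6.5,"tz":35,"ax":0,"ay":0,"az":0,"fingers":1},
    {"tx":2.5,"ty":6.5,"tz":55,"ax":0,"ay":0,"az":0,"fingers":0.9},
    {"tx":2.5,"ty":6.5,"tz":70,"ax":0,"ay":0,"az":0,"fingers":0.8},
    {"tx":2.5,"ty":6.5,"tz":75.5,"ax":0,"ay":0,"az":0,"fingers":0.7},
    {"tx":2.5,"ty":6.5,"tz":75.5,"ax":0,"ay":0,"az":0,"fingers":0.65},
    {"tx":2.5,"ty":6.5,"tz":75.5,"ax":0,"ay":0,"az":0,"fingers":0.6},
    {"tx":2.5,"ty":6.5,"tz":75.5,"ax":0,"ay":0,"az":0,"fingers":0.55},
    {"tx":2.5,"ty":6.5,"tz":75.5,"ax":0,"ay":0,"az":0,"fingers":0.5},
    {"tx":2.5,"ty":6.5,"tz":75.5,"ax":0,"ay":0,"az":0,"fingers":0.46},
    {"tx":2.5,"ty":6.5,"tz":75.5,"ax":0,"ay":0,"az":0,"fingers":0.4},
  ],
)

```text
clock: 16.45
tool_pos: [0.4977, 0.357, 0.1]
eef_rot: [179.9, 0.1, 160.8]
wrist_force: [0.4, 1.5, 3.8]
grip_width: 0.0432
```

Request:
apply_moves(
  plan=[
    {"tx":0,"ty":0,"tz":0,"ax":0,"ay":0,"az":0,"fingers":0.3},
    {"tx":0,"ty":0,"tz":0,"ax":0,"ay":0,"az":0,"fingers":0.1},
    {"tx":0,"ty":0,"tz":0,"ax":0,"ay":0,"az":0,"fingers":0},
    {"tx":0,"ty":0,"tz":0,"ax":0,"ay":0,"az":0,"fingers":0},
  ],
  grip_force=30,
)

```text
clock: 16.85
tool_pos: [0.4976, 0.357, 0.1]
eef_rot: [179.9, 0.1, 160.8]
wrist_force: [0.8, 2.4, 5.3]
grip_width: 0.043
```

Request:
apply_moves(
  plan=[
    {"tx":0,"ty":0,"tz":-4,"ax":0,"ay":0,"az":0,"fingers":0},
    {"tx":0,"ty":0,"tz":-14,"ax":0,"ay":0,"az":0,"fingers":0},
    {"tx":0,"ty":0,"tz":-28,"ax":0,"ay":0,"az":0,"fingers":0},
    {"tx":0,"ty":0,"tz":-38,"ax":0,"ay":0,"az":0,"fingers":0},
    {"tx":-4,"ty":-10,"tz":-40,"ax":0,"ay":0,"az":0,"fingers":0},
    {"tx":-12,"ty":-32,"tz":-40,"ax":0,"ay":0,"az":0,"fingers":0},
    {"tx":-25,"ty":-65,"tz":-40,"ax":0,"ay":0,"az":0,"fingers":0},
    {"tx":-39,"ty":-102,"tz":-40,"ax":0,"ay":0,"az":0,"fingers":0},
    {"tx":-53,"ty":-140,"tz":-40,"ax":0,"ay":0,"az":0,"fingers":0},
    {"tx":-68,"ty":-178,"tz":-40,"ax":0,"ay":0,"az":0,"fingers":0},
    {"tx":-82,"ty":-216,"tz":-40,"ax":0,"ay":0,"az":0,"fingers":0},
    {"tx":-97,"ty":-254,"tz":-40,"ax":0,"ay":0,"az":0,"fingers":0},
  ],
)

```text
clock: 18.05
tool_pos: [0.5043, 0.0826, 0.1393]
eef_rot: [-180.0, 0.0, 160.8]
wrist_force: [0.6, -1.1, -1.8]
grip_width: 0.0432
```

Request:
apply_moves(
  plan=[
    {"tx":-14,"ty":-38,"tz":0,"ax":0,"ay":0,"az":0,"fingers":0},
    {"tx":-29,"ty":-76,"tz":0,"ax":0,"ay":0,"az":0,"fingers":0},
    {"tx":-43,"ty":-114,"tz":0,"ax":0,"ay":0,"az":0,"fingers":0},
    {"tx":-58,"ty":-152,"tz":0,"ax":0,"ay":0,"az":0,"fingers":0},
    {"tx":-72,"ty":-190,"tz":0,"ax":0,"ay":0,"az":0,"fingers":0},
    {"tx":-87,"ty":-228,"tz":0,"ax":0,"ay":0,"az":0,"fingers":0},
    {"tx":-101,"ty":-266,"tz":0,"ax":0,"ay":0,"az":0,"fingers":0},
    {"tx":-116,"ty":-304,"tz":0,"ax":0,"ay":0,"az":0,"fingers":0},
    {"tx":-130,"ty":-342,"tz":0,"ax":0,"ay":0,"az":0,"fingers":0},
    {"tx":-143,"ty":-375,"tz":0,"ax":0,"ay":0,"az":0,"fingers":0},
    {"tx":-152,"ty":-400,"tz":0,"ax":0,"ay":0,"az":0,"fingers":0},
    {"tx":-158,"ty":-415,"tz":0,"ax":0,"ay":0,"az":0,"fingers":0},
  ],
)

```text
clock: 19.25
tool_pos: [0.5163, -0.3618, 0.139]
eef_rot: [-180.0, -0.0, 160.6]
wrist_force: [-1.1, 0.4, -2.1]
grip_width: 0.0431
```

Request:
apply_moves(
  plan=[
    {"tx":-3,"ty":-8,"tz":5,"ax":0,"ay":0,"az":0,"fingers":0},
    {"tx":-3,"ty":-8,"tz":15,"ax":0,"ay":0,"az":0,"fingers":0},
    {"tx":-3,"ty":-8,"tz":30,"ax":0,"ay":0,"az":0,"fingers":0},
    {"tx":-3,"ty":-8,"tz":48,"ax":0,"ay":0,"az":0,"fingers":0},
    {"tx":-3,"ty":-8,"tz":66,"ax":0,"ay":0,"az":0,"fingers":0},
    {"tx":-3,"ty":-8,"tz":80,"ax":0,"ay":0,"az":0,"fingers":0},
    {"tx":-3,"ty":-8,"tz":90,"ax":0,"ay":0,"az":0,"fingers":0},
    {"tx":-3,"ty":-8,"tz":95,"ax":0,"ay":0,"az":0,"fingers":0},
    {"tx":-3,"ty":-8,"tz":96.5,"ax":0,"ay":0,"az":0,"fingers":0},
    {"tx":-3,"ty":-8,"tz":96.5,"ax":0,"ay":0,"az":0,"fingers":0},
    {"tx":-3,"ty":-8,"tz":96.5,"ax":0,"ay":0,"az":0,"fingers":0},
  ],
)

```text
clock: 20.35
tool_pos: [0.518, -0.3681, 0.0434]
eef_rot: [-180.0, 0.1, 160.8]
wrist_force: [0.6, -0.6, -2.8]
grip_width: 0.0428
```

```bash
python3 - <<'E'
from h import *
togo(.5177,-.3676,.0350)
s=cam("scene")
cv2.imwrite("pics/pl4.png",cv2.resize(s[0][120:170,195:255,::-1],None,fx=10,fy=10,interpolation=cv2.INTER_CUBIC))
E
```

```text
shift mm [0.5 0.4 8.4] t 20.35 rot [-1.7997e+02  7.0000e-02  1.6076e+02] F [ 0.64 -0.59 -2.85] w 0.04276644214415755
```

View pics/pl4.png

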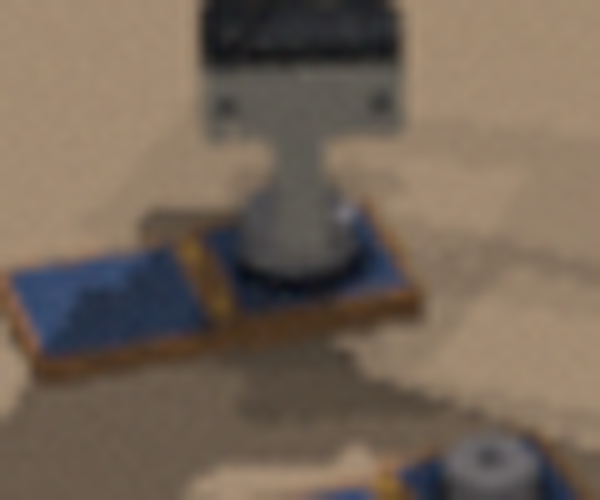

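The weight is centred over its well: crop x ≈ 302 against 304. Lowering.

Request:
apply_moves(
  plan=[
    {"tx":0,"ty":0,"tz":2,"ax":0,"ay":0,"az":0,"fingers":0},
    {"tx":0,"ty":0,"tz":4,"ax":0,"ay":0,"az":0,"fingers":0},
    {"tx":0,"ty":0,"tz":6,"ax":0,"ay":0,"az":0,"fingers":0},
    {"tx":0,"ty":0,"tz":7,"ax":0,"ay":0,"az":0,"fingers":0},
    {"tx":0,"ty":0,"tz":7.5,"ax":0,"ay":0,"az":0,"fingers":0},
    {"tx":0,"ty":0,"tz":7.5,"ax":0,"ay":0,"az":0,"fingers":0},
    {"tx":0,"ty":0,"tz":7.5,"ax":0,"ay":0,"az":0,"fingers":0},
  ],
)

```text
clock: 21.1
tool_pos: [0.5175, -0.3676, 0.0355]
eef_rot: [-180.0, -0.0, 160.8]
wrist_force: [-2.3, 2.3, 3.8]
grip_width: 0.0431
```

Request:
apply_moves(
  plan=[
    {"tx":0,"ty":0,"tz":0.5,"ax":0,"ay":0,"az":0,"fingers":0},
    {"tx":0,"ty":0,"tz":0.5,"ax":0,"ay":0,"az":0,"fingers":0},
    {"tx":0,"ty":0,"tz":0.5,"ax":0,"ay":0,"az":0,"fingers":0},
  ],
)

```text
clock: 21.4
tool_pos: [0.5175, -0.3677, 0.0355]
eef_rot: [-180.0, 0.0, 160.8]
wrist_force: [-3.2, 2.3, 7.1]
grip_width: 0.0431
```

Request:
apply_moves(
  plan=[
    {"tx":0,"ty":0,"tz":0,"ax":0,"ay":0,"az":0,"fingers":0.49},
    {"tx":0,"ty":0,"tz":0,"ax":0,"ay":0,"az":0,"fingers":0.53},
    {"tx":0,"ty":0,"tz":0,"ax":0,"ay":0,"az":0,"fingers":0.6},
    {"tx":0,"ty":0,"tz":0,"ax":0,"ay":0,"az":0,"fingers":0.75},
    {"tx":0,"ty":0,"tz":0,"ax":0,"ay":0,"az":0,"fingers":0.75},
    {"tx":0,"ty":0,"tz":-10,"ax":0,"ay":0,"az":0,"fingers":0.75},
    {"tx":0,"ty":0,"tz":-40,"ax":0,"ay":0,"az":0,"fingers":1},
    {"tx":0,"ty":0,"tz":-80,"ax":0,"ay":0,"az":0,"fingers":1},
    {"tx":0,"ty":0,"tz":-110,"ax":0,"ay":0,"az":0,"fingers":1},
    {"tx":0,"ty":0,"tz":-120,"ax":0,"ay":0,"az":0,"fingers":1},
    {"tx":0,"ty":0,"tz":-120,"ax":0,"ay":0,"az":0,"fingers":1},
  ],
)

```text
clock: 22.5
tool_pos: [0.5184, -0.3684, 0.1568]
eef_rot: [-179.9, 0.2, 160.8]
wrist_force: [0.1, 0.2, -1.1]
grip_width: 0.0931
```

```bash
python3 - <<'E'
from h import *
s=cam("scene"); a=lambda u,v,w,h: cv2.resize(s[0][v:v+h,u:u+w,::-1],None,fx=7,fy=7,interpolation=cv2.INTER_CUBIC)
cv2.imwrite("pics/st4.png",np.hstack([a(318,235,60,60),a(205,120,50,60)]))
p=np.array([.4975,.3568,.0725]); print(((proj(s,p)+.5-[318,235])*7).round(1)); togo(.4975,.3568,.077)
E
```

```text
[179.2 180.6]
shift mm [257.7 677.4  77.5] t 22.55 rot [-1.7998e+02  3.0000e-02  1.6076e+02] F [ 0.14 -0.14 -0.18] w 0.09306637789998606
```

View pics/st4.png

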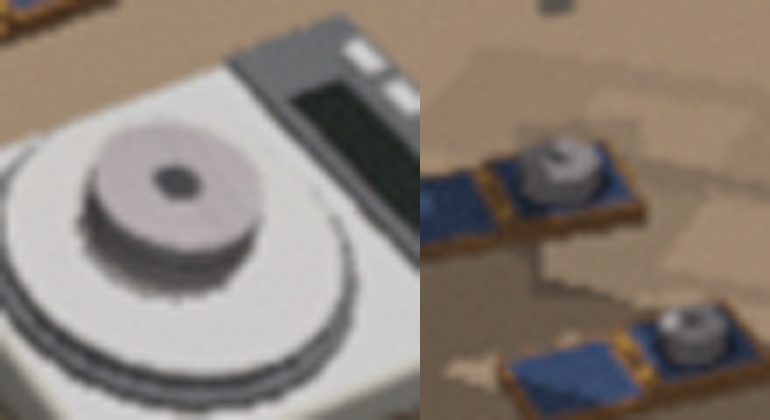

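w200 stands upright in its well, at (562,172) in the picture. The w500 top is centred at (178,186), which gives about (0.5003, 0.3578). Fetching it.

Request:
apply_moves(
  plan=[
    {"tx":14,"ty":38,"tz":0,"ax":0,"ay":0,"az":0,"fingers":1},
    {"tx":31,"ty":83,"tz":0,"ax":0,"ay":0,"az":0,"fingers":1},
    {"tx":48,"ty":128,"tz":0,"ax":0,"ay":0,"az":0,"fingers":1},
    {"tx":65,"ty":173,"tz":0,"ax":0,"ay":0,"az":0,"fingers":1},
    {"tx":82,"ty":218,"tz":0,"ax":0,"ay":0,"az":0,"fingers":1},
    {"tx":99,"ty":263,"tz":0,"ax":0,"ay":0,"az":0,"fingers":1},
    {"tx":116,"ty":308,"tz":0,"ax":0,"ay":0,"az":0,"fingers":1},
    {"tx":133,"ty":353,"tz":0,"ax":0,"ay":0,"az":0,"fingers":1},
    {"tx":150,"ty":398,"tz":0,"ax":0,"ay":0,"az":0,"fingers":1},
    {"tx":167,"ty":443,"tz":0,"ax":0,"ay":0,"az":0,"fingers":1},
    {"tx":184,"ty":488,"tz":0,"ax":0,"ay":0,"az":0,"fingers":1},
    {"tx":201,"ty":533,"tz":0,"ax":0,"ay":0,"az":0,"fingers":1},
  ],
)

```text
clock: 23.75
tool_pos: [0.5017, 0.2034, 0.1524]
eef_rot: [-179.9, -0.2, 160.8]
wrist_force: [1.8, -0.6, -0.4]
grip_width: 0.0929
```

Request:
apply_moves(
  plan=[
    {"tx":17,"ty":45,"tz":0,"ax":0,"ay":0,"az":0,"fingers":1},
    {"tx":32,"ty":86,"tz":0,"ax":0,"ay":0,"az":0,"fingers":1},
    {"tx":44,"ty":117,"tz":0,"ax":0,"ay":0,"az":0,"fingers":1},
    {"tx":51,"ty":136,"tz":0,"ax":0,"ay":0,"az":0,"fingers":1},
    {"tx":54.6,"ty":146.2,"tz":0,"ax":0,"ay":0,"az":0,"fingers":1},
    {"tx":54.6,"ty":146.2,"tz":5,"ax":0,"ay":0,"az":0,"fingers":1},
    {"tx":54.6,"ty":146.2,"tz":20,"ax":0,"ay":0,"az":0,"fingers":1},
    {"tx":54.6,"ty":146.2,"tz":40,"ax":0,"ay":0,"az":0,"fingers":1},
    {"tx":54.6,"ty":146.2,"tz":60,"ax":0,"ay":0,"az":0,"fingers":1},
    {"tx":54.6,"ty":146.2,"tz":72,"ax":0,"ay":0,"az":0,"fingers":1},
    {"tx":54.6,"ty":146.2,"tz":78.5,"ax":0,"ay":0,"az":0,"fingers":0.9},
    {"tx":54.6,"ty":146.2,"tz":78.5,"ax":0,"ay":0,"az":0,"fingers":0.8},
  ],
)

```text
clock: 24.95
tool_pos: [0.4998, 0.3568, 0.0751]
eef_rot: [-179.9, -0.1, 160.7]
wrist_force: [-0.4, 0.3, -0.1]
grip_width: 0.0815
```

Request:
apply_moves(
  plan=[
    {"tx":0,"ty":0,"tz":0,"ax":0,"ay":0,"az":0,"fingers":0.75},
    {"tx":0,"ty":0,"tz":0,"ax":0,"ay":0,"az":0,"fingers":0.7},
    {"tx":0,"ty":0,"tz":0,"ax":0,"ay":0,"az":0,"fingers":0.66},
    {"tx":0,"ty":0,"tz":0,"ax":0,"ay":0,"az":0,"fingers":0.62},
    {"tx":0,"ty":0,"tz":0,"ax":0,"ay":0,"az":0,"fingers":0.5},
    {"tx":0,"ty":0,"tz":0,"ax":0,"ay":0,"az":0,"fingers":0.3},
    {"tx":0,"ty":0,"tz":0,"ax":0,"ay":0,"az":0,"fingers":0},
    {"tx":0,"ty":0,"tz":0,"ax":0,"ay":0,"az":0,"fingers":0},
  ],
  grip_force=40,
)

```text
clock: 25.75
tool_pos: [0.5003, 0.3577, 0.0769]
eef_rot: [180.0, 0.0, 160.8]
wrist_force: [-1.0, -2.5, 6.0]
grip_width: 0.0594
```

```bash
python3 - <<'E'
from h import *
togo(.4836,-.0014,.0345)
E
```

```text
shift mm [-102.4 -344.6   42.4] t 25.75 rot [1.7999e+02 4.0000e-02 1.6077e+02] F [-1.   -2.55  6.03] w 0.059363279708549856
```

Request:
apply_moves(
  plan=[
    {"tx":0,"ty":0,"tz":-4,"ax":0,"ay":0,"az":0,"fingers":0},
    {"tx":0,"ty":0,"tz":-14,"ax":0,"ay":0,"az":0,"fingers":0},
    {"tx":0,"ty":0,"tz":-28,"ax":0,"ay":0,"az":0,"fingers":0},
    {"tx":0,"ty":0,"tz":-40,"ax":0,"ay":0,"az":0,"fingers":0},
    {"tx":-2,"ty":-8,"tz":-45,"ax":0,"ay":0,"az":0,"fingers":0},
    {"tx":-8,"ty":-26,"tz":-45,"ax":0,"ay":0,"az":0,"fingers":0},
    {"tx":-16,"ty":-53,"tz":-45,"ax":0,"ay":0,"az":0,"fingers":0},
    {"tx":-25,"ty":-85,"tz":-45,"ax":0,"ay":0,"az":0,"fingers":0},
    {"tx":-35,"ty":-117,"tz":-45,"ax":0,"ay":0,"az":0,"fingers":0},
    {"tx":-44,"ty":-149,"tz":-45,"ax":0,"ay":0,"az":0,"fingers":0},
    {"tx":-54,"ty":-181,"tz":-45,"ax":0,"ay":0,"az":0,"fingers":0},
    {"tx":-63,"ty":-213,"tz":-45,"ax":0,"ay":0,"az":0,"fingers":0},
  ],
)

```text
clock: 26.95
tool_pos: [0.4883, 0.1333, 0.1209]
eef_rot: [-180.0, -0.0, 160.7]
wrist_force: [0.9, 0.1, -5.4]
grip_width: 0.0598
```

Request:
apply_moves(
  plan=[
    {"tx":-10,"ty":-32,"tz":0,"ax":0,"ay":0,"az":0,"fingers":0},
    {"tx":-19,"ty":-64,"tz":0,"ax":0,"ay":0,"az":0,"fingers":0},
    {"tx":-28,"ty":-94,"tz":0,"ax":0,"ay":0,"az":0,"fingers":0},
    {"tx":-35,"ty":-118,"tz":5,"ax":0,"ay":0,"az":0,"fingers":0},
    {"tx":-39,"ty":-130,"tz":15,"ax":0,"ay":0,"az":0,"fingers":0},
    {"tx":-39.7,"ty":-131.6,"tz":30,"ax":0,"ay":0,"az":0,"fingers":0},
    {"tx":-39.7,"ty":-131.6,"tz":48,"ax":0,"ay":0,"az":0,"fingers":0},
    {"tx":-39.7,"ty":-131.6,"tz":64,"ax":0,"ay":0,"az":0,"fingers":0},
    {"tx":-39.7,"ty":-131.6,"tz":75,"ax":0,"ay":0,"az":0,"fingers":0},
    {"tx":-39.7,"ty":-131.6,"tz":79,"ax":0,"ay":0,"az":0,"fingers":0},
    {"tx":-39.7,"ty":-131.6,"tz":79,"ax":0,"ay":0,"az":0,"fingers":0},
    {"tx":-39.7,"ty":-131.6,"tz":79,"ax":0,"ay":0,"az":0,"fingers":0},
  ],
)

```text
clock: 28.15
tool_pos: [0.4839, -0.0014, 0.0426]
eef_rot: [180.0, 0.0, 160.8]
wrist_force: [-0.1, -0.4, -4.3]
grip_width: 0.0591
```

```bash
python3 - <<'E'
from h import *
togo(.4836,-.0014,.0350)
s=cam("scene")
cv2.imwrite("pics/pl5.png",cv2.resize(s[0][160:220,240:310,::-1],None,fx=10,fy=10,interpolation=cv2.INTER_CUBIC))
E
```

```text
shift mm [ 0.3 -0.1  7.6] t 28.15 rot [1.7999e+02 5.0000e-02 1.6077e+02] F [-0.09 -0.38 -4.29] w 0.05906879983302734
```

View pics/pl5.png

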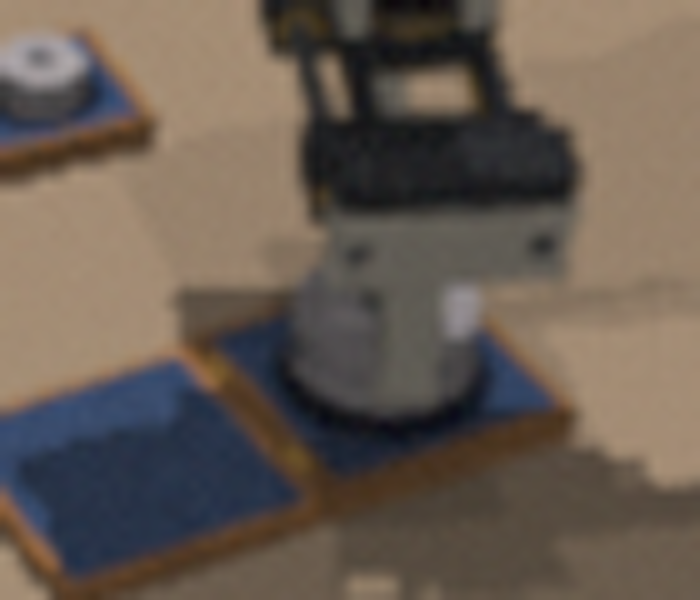

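w500 spans crop x 290–480 and the well centre is at x = 384, so it is centred. Lowering.

Request:
apply_moves(
  plan=[
    {"tx":0,"ty":0,"tz":2,"ax":0,"ay":0,"az":0,"fingers":0},
    {"tx":0,"ty":0,"tz":4,"ax":0,"ay":0,"az":0,"fingers":0},
    {"tx":0,"ty":0,"tz":6,"ax":0,"ay":0,"az":0,"fingers":0},
    {"tx":0,"ty":0,"tz":7,"ax":0,"ay":0,"az":0,"fingers":0},
    {"tx":0,"ty":0,"tz":7.5,"ax":0,"ay":0,"az":0,"fingers":0},
    {"tx":0,"ty":0,"tz":7.5,"ax":0,"ay":0,"az":0,"fingers":0},
    {"tx":0,"ty":0,"tz":7.5,"ax":0,"ay":0,"az":0,"fingers":0},
  ],
)

```text
clock: 28.9
tool_pos: [0.4834, -0.0014, 0.0349]
eef_rot: [-180.0, -0.0, 160.8]
wrist_force: [-2.3, 1.4, 0.7]
grip_width: 0.0592
```

Request:
apply_moves(
  plan=[
    {"tx":0,"ty":0,"tz":0.5,"ax":0,"ay":0,"az":0,"fingers":0},
    {"tx":0,"ty":0,"tz":0.5,"ax":0,"ay":0,"az":0,"fingers":0},
    {"tx":0,"ty":0,"tz":0.5,"ax":0,"ay":0,"az":0,"fingers":0},
  ],
)

```text
clock: 29.2
tool_pos: [0.4834, -0.0014, 0.0348]
eef_rot: [-180.0, 0.0, 160.8]
wrist_force: [-3.6, 1.6, 6.2]
grip_width: 0.0594
```

In contact. Releasing and retreating.

Request:
apply_moves(
  plan=[
    {"tx":0,"ty":0,"tz":0,"ax":0,"ay":0,"az":0,"fingers":0.66},
    {"tx":0,"ty":0,"tz":0,"ax":0,"ay":0,"az":0,"fingers":0.7},
    {"tx":0,"ty":0,"tz":0,"ax":0,"ay":0,"az":0,"fingers":0.8},
    {"tx":0,"ty":0,"tz":0,"ax":0,"ay":0,"az":0,"fingers":0.9},
    {"tx":0,"ty":0,"tz":0,"ax":0,"ay":0,"az":0,"fingers":0.9},
    {"tx":0,"ty":0,"tz":-10,"ax":0,"ay":0,"az":0,"fingers":0.9},
    {"tx":0,"ty":0,"tz":-40,"ax":0,"ay":0,"az":0,"fingers":1},
    {"tx":0,"ty":0,"tz":-80,"ax":0,"ay":0,"az":0,"fingers":1},
    {"tx":0,"ty":0,"tz":-120,"ax":0,"ay":0,"az":0,"fingers":1},
    {"tx":0,"ty":0,"tz":-160,"ax":0,"ay":0,"az":0,"fingers":1},
    {"tx":0,"ty":0,"tz":-170,"ax":0,"ay":0,"az":0,"fingers":1},
    {"tx":0,"ty":0,"tz":-170,"ax":0,"ay":0,"az":0,"fingers":1},
  ],
)

```text
clock: 30.4
tool_pos: [0.4846, -0.0016, 0.2064]
eef_rot: [180.0, 0.3, 160.8]
wrist_force: [-0.3, 0.6, -0.6]
grip_width: 0.0928
```

```bash
python3 - <<'E'
from h import *
s=cam("scene")
cv2.imwrite("pics/fin.png",cv2.resize(s[0][125:265,195:375,::-1],None,fx=4.2,fy=4.2,interpolation=cv2.INTER_CUBIC)); togo(0,0,0)
E
```

```text
shift mm [ 457.2 -158.   203.9] t 30.45 rot [1.7999e+02 7.0000e-02 1.6076e+02] F [-0.41 -0.45 -0.16] w 0.09297057258566886
```

View pics/fin.png

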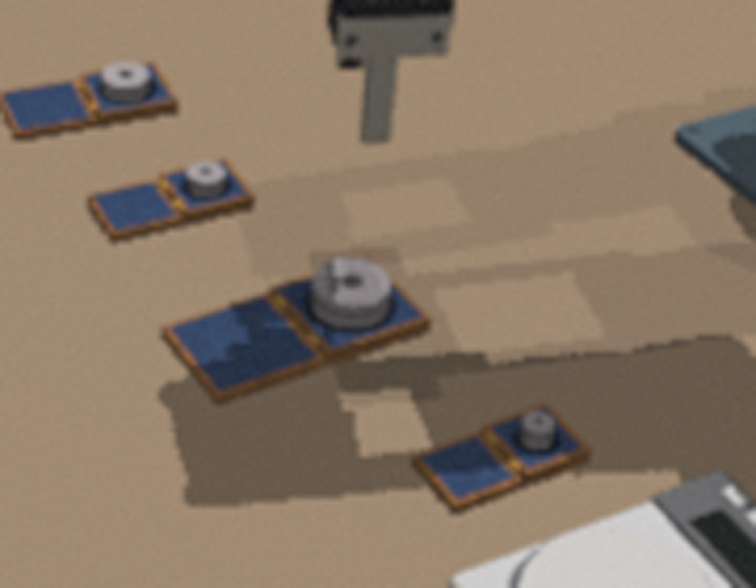

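All four weights are upright in their own wells: w200 at (125,80), w100 at (206,180), w500 at (352,292), w50 at (538,430). The pan is clear where it shows in this crop, and the arm touches nothing. Handing in.

```bash
python3 -c "
from cell import env
print(env.sign_off())"
```

```text
the job is handed in; nothing more can be done
None
```

I unloaded the stack from the top down (50, 100, 200, then 500 g) and put each weight into its own case well. I lowered each one slowly until the wrist force showed contact, about 5–7 N, before letting go. The job was handed in at about 30.5 s of the 106 s allowed.

**Last checks:** The final scene picture shows all four weights upright, each inside its own dark well, and the gripper open and clear above them. Each touched down within about 0.5 mm of the height expected for resting on the well floor.

**Not checked or slightly off:**
- I didn't inspect the bottle, the vial rack or the turquoise discs again at the end. No move went near them.
- The two cameras disagreed by 1–3 mm, so I averaged them. That is within the 5 mm clearance all round each weight in its well.
- My first move call was refused for missing keys, and nothing moved.
- I viewed 16 pictures, two over the budget of 14.

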